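Lay out a stripped engine for rebuilding

TASK

Lay the stripped engine out for rebuilding: stand the finned cylinder upright on top of the crankcase, centred; lay the gear flat on the mat midway between the crankcase and the flywheel, and the ball bearing flat on top of the gear, centred; and stand the piston upright, crown up, on the mat midway between the flywheel and the wooden block. Set every part down gently rather than dropping it, and do not disturb the amber jar and the upright bolt standing among the parts.

Things in the scene. Friction and masses are not known exactly. Their poses are not given: they have to be found in the camera images.
- barrel: The finned cylinder: a dark round engine cylinder with seven cooling fins and a wide bore seen in its top (the bore is closed, look only). 56 mm in diameter, 70 mm tall, the fins giving an even 56 mm grip over the height; stands upright on the card at the start. Origin at the centre of the underside, z up through the top; round, so any grasp direction will do. Loose, about 0.35 kg.
- gear: The gear: a steel spur gear with 22 teeth, 60 mm over the teeth, 16 mm thick, flat on both faces with a dark centre; lies flat on the card at the start. Origin at the centre of the underside, z up through the top; round, so any grasp direction will do. Loose, about 0.25 kg.
- bearing: The ball bearing: a smooth steel ring with a black ball race and centre, 46 mm in diameter, 14 mm thick; lies flat on the card at the start. Origin at the centre of the underside, z up through the top; round, so any grasp direction will do. Loose, about 0.12 kg.
- piston: The piston: a bright aluminium piston, 44 mm in diameter, 46 mm tall, three dark ring grooves near its crown and two dark valve pockets on it; stands crown up on the card at the start. Origin at the centre of the underside, z up through the top; round, so any grasp direction will do. Loose, about 0.18 kg.
- crankcase: The crankcase: a cast aluminium block, 84 mm (x) by 76 mm (y) by 45 mm tall, with a flat top that bears a round steel face and a black bore mark at its centre (no hole). Immovable, on the mat. Origin at the centre of its underside, z up; its top is 45 mm above the origin.
- flywheel: The flywheel: a steel disc 84 mm in diameter and 22 mm thick, with six dark holes round a hub, lying flat on the mat. Immovable. Origin at the centre of its underside, z up.
- block: The wooden block: pale wood, 70 mm by 70 mm by 28 mm tall with a 26 mm wide channel along its top. Immovable, on the mat. Origin at the centre of its underside, z up.
- mat: Black rubber mat, 300 mm (x) by 320 mm (y), 3 mm thick, fixed to the bench, left or right; crankcase, flywheel and block stand on it about 220 mm apart, in any of three places; a 22 mm tall brass tin with a pale lid stands in its +x, -y corner. The loose parts start on a brown card, 3 mm thick, on the other side. Origin at the centre of its underside, axes along its edges.
- jar: Amber glass jar with a black lid, 32 mm in diameter, 50 mm tall, loose, standing amid the four parts on the card; leave it. Origin at the centre of its underside, z up.
- bolt: A steel bolt standing on its 25 mm wide head, shank 12 mm thick, 50 mm tall in all, loose, near the +y edge of the card; leave it. Origin at the centre of its underside, z up.
Not all that is in view belongs to the job. What is shaped like the piston but blue, green or yellow is not meant.

How it is judged:
At the end, for the whole second after the job is handed in: Cylinder on the crankcase within 10 mm of its centre; gear and piston on the mat within 15 mm (along each mat edge) of their midpoints; bearing on the gear within 9 mm of its centre; all within 0.12 rad of upright or flat, top up, released, at rest (((x of block in the frame of mat between -0.13 and -0.07 m and y of block in the frame of mat between 0.075 and 0.135 m and x of gear in the frame of mat between -0.005 and 0.025 m and y of gear in the frame of mat between -0.07 and -0.04 m) or (x of block in the frame of mat between -0.11 and -0.05 m and y of block in the frame of mat between -0.14 and -0.08 m and x of gear in the frame of mat between -0.015 and 0.015 m and y of gear in the frame of mat between 0.0375 and 0.0675 m) or (x of block in the frame of mat between 0.07 and 0.13 m and y of block in the frame of mat between -0.03 and 0.03 m and x of gear in the frame of mat between -0.105 and -0.075 m and y of gear in the frame of mat between -0.0175 and 0.0125 m)) and ((x of crankcase in the frame of mat between -0.13 and -0.07 m and y of crankcase in the frame of mat between 0.075 and 0.135 m and x of piston in the frame of mat between -0.005 and 0.025 m and y of piston in the frame of mat between -0.07 and -0.04 m) or (x of crankcase in the frame of mat between -0.11 and -0.05 m and y of crankcase in the frame of mat between -0.14 and -0.08 m and x of piston in the frame of mat between -0.015 and 0.015 m and y of piston in the frame of mat between 0.0375 and 0.0675 m) or (x of crankcase in the frame of mat between 0.07 and 0.13 m and y of crankcase in the frame of mat between -0.03 and 0.03 m and x of piston in the frame of mat between -0.105 and -0.075 m and y of piston in the frame of mat between -0.0175 and 0.0125 m)) and horizontal distance between barrel and crankcase below 0.01 m and horizontal distance between bearing and gear below 0.009 m and z of barrel in the frame of crankcase between 0.042 and 0.049 m and z of bearing in the frame of gear between 0.013 and 0.019 m and z of gear in the frame of mat between 0 and 0.007 m and z of piston in the frame of mat between 0 and 0.007 m and angle between each of barrel, gear, bearing, piston's own z axis and vertical below 0.12 rad and linear speed of each of barrel, gear, bearing, piston below 0.02 m/s and angular speed of each of barrel, gear, bearing, piston below 0.2 rad/s and contact force between each of barrel, gear, bearing, piston and the fingers below 0.05 N); the robot touches nothing.
It fails at once if an engine part is dropped: it moves faster than 0.7 m/s (a fall of about 25 mm) while no finger touches it ((linear speed of barrel above 0.7 m/s and contact force between barrel and the fingers below 0.05 N) or (linear speed of gear above 0.7 m/s and contact force between gear and the fingers below 0.05 N) or (linear speed of bearing above 0.7 m/s and contact force between bearing and the fingers below 0.05 N) or (linear speed of piston above 0.7 m/s and contact force between piston and the fingers below 0.05 N)).
It fails at once if the amber jar is shifted by more than 20 mm or tipped over (distance of jar from where it was at the start of the episode above 0.02 m or angle between jar's own z axis and vertical above 0.4 rad).
It fails at once if the upright bolt is shifted by more than 20 mm or tipped over (distance of bolt from where it was at the start of the episode above 0.02 m or angle between bolt's own z axis and vertical above 0.4 rad).
It also fails if it takes over 112 s, if anything falls off the work surface, if the arm or the gripper's body presses on something with over 40 N, if the wrist force passes 120 N, or if a joint passes its speed limit or range.

ROBOT

A 6-joint arm with a two-finger parallel gripper is mounted at the origin on the work surface. World frame = base frame: x ahead of the robot, y to its left, z up, the work surface at z = 0. Lengths are in m, angles in rad, forces in N, time in s.
With the tool pointing down it reaches from about 0.35 to 0.875 m from the base axis. Payload 15.5 kg.
Tool frame: the origin (TCP) lies midway between the tips of the shut fingers; the grasp point (between the pads) lies 19 mm behind it; z points along the fingers, y is the line along which they close (so a half turn about z gives the same grasp; the last joint's range is limited). The gripper opens to 85 mm and grips with 20 to 120 N. Pads are 22 mm wide; open, the fingers measure 114 mm over their backs; the gripper's body (76 mm by 85 mm) begins 54 mm behind the grasp point. The pads swing forward as they close: fully open they stand 13 mm farther back than shut.
Start: joints at [1.151, 0.494, 1.345, -0, 1.302, -0.096], TCP at [0.199, 0.592, 0.231] pointing down, gripper open.
Joint ranges: [-2.91, 2.91], [-0.82, 2.16], [0.22, 2.67], [-1.22, 4.37], [0.12, 2.79], [-3.08, 3.08]. Speed limits (rad/s): [1.89, 1.89, 2.57, 3.01, 3.01, 3.01].

INTERFACE

Orientations are given as a 3x3 rotation matrix whose columns are the frame's x, y, z axes.
In Python, from station import robot gives the robot as it stands.
- The arm moves only by the tool drive_tool, never from a script. Its argument "moves" is a list of rows, each a list of 7 numbers: the turn, a rotation vector about the tool's x, y, z in degrees, then the shift along the tool's x, y, z in m, then the opening, from -1 (shut) to 1 (fully open). In form: [[rx, ry, rz, tx, ty, tz, hand], ...]. A call has 1 to 12 rows; each row is the pose to reach, as a shift and turn from the pose commanded when the call began, along the tool's axes at that moment; what a row does not reach only later rows make up. A row lasts 1/12 s, in which the tool goes at most 41.7 mm and 7.16 degrees, less where a joint would pass 70% of its speed; a pose out of reach is approached as far as the arm can. A call with a gripper value outside its range is refused whole. The fingers move at their own pace and stop on an object; "newtons" is the grip in N (left out, the last holds). Time passes only in rows, so rows that repeat a pose let the fingers close. It gives the time, the measured TCP pose, the force, the opening and the grip force at its end, in the units of the state.
- robot.get_state(): the state, without advancing time (a new reading comes with each control period).
- robot.capture(name): name is "scene" or "top" or "wrist"; returns a dict with "img" (400x640x3 uint8, red, green, blue), "range_z" (400x640 float32, m along the optical axis (not along the pixel's ray), 0 where there is no reading), "fx", "fy", "cx", "cy" (pixels), "camera_from_world" (4x4, takes a point from world to camera coordinates). Camera axes: x right, y down, z forward; pixel columns grow to the right and rows downward; lengths in m; the calibration is good to about 2 mm. The wrist camera is an equidistant fisheye: a pixel r from the principal point sees the ray r / f radians off the axis. A picture is of the moment at which its call begins.
- robot.sign_off(): hands the job in; it is judged then, once.
The state is a dict: "time": time; "joint_positions": joint angles; "qd": joint speeds; "joint_efforts": joint torques, N m; "ee_pos": TCP position; "ee_rot": TCP orientation; "ft_force": force on the tool from outside, world axes, zero at the start; "ft_torque": the same for the moment, N m; "grip_width": opening from 0.0 (shut) to 1.0 (fully open); "grip_force": force on a finger pad.
Only numpy, scipy, OpenCV 4.12 (cv2) and the standard library are available. Lean on these libraries where they do the work, as an engineer would, in place of code of your own. Each camera call takes 0.05 s, during which the arm holds its last target. There are 200 camera calls.

## Working session

There is one attempt and no reset: what is moved stays moved. The work goes in short steps, Python scripts to look and compute and a tool call to move; the robot and the scene stay as the last step left them, time stands still between calls to the robot, and variables do not carry over. Pictures are saved under pics/ and viewed, at most 14 in all, crops included, and the job is handed in when it is done.

Besides the shell and the picture viewer there is one more tool, called after "Emit:" by a JSON object that holds its "method" and its "body". drive_tool: Moves the arm, as the interface text tells. Its arguments: {"type":"object","properties":{"moves":{"type":"array","items":{"type":"array","items":{"type":"number"}}},"newtons":{"type":"number"}},"required":["moves"]}

```bash
mkdir -p pics; cat > h.py <<'E'
import numpy as np, cv2
from station import robot
def cap(n,f=None):
    c=robot.capture(n)
    if f: cv2.imwrite('pics/'+f,cv2.cvtColor(c['img'],cv2.COLOR_RGB2BGR))
    return c
def world(c):
    v,u=np.mgrid[0:400,0:640]; z=c['range_z']
    P=np.stack([(u-c['cx'])/c['fx']*z,(v-c['cy'])/c['fy']*z,z,np.ones_like(z)],-1)
    W=P@np.linalg.inv(c['camera_from_world']).T
    W=W[...,:3]; W[z==0]=np.nan
    return W
E
python3 - <<'E'
from h import *
for n in('top','scene'):
    c=cap(n,n+'1.png'); np.savez(n+'1.npz',**c); print(n,np.linalg.inv(c['camera_from_world']).round(3).tolist(),c['fx'])
s=robot.get_state(); print(s)
E
```

```text
top [[-0.088, -0.965, 0.246, 0.284], [-0.996, 0.085, -0.023, 0.062], [0.002, -0.247, -0.969, 0.893], [0.0, 0.0, 0.0, 1.0]] 372.5501721530816
scene [[-0.807, 0.301, -0.508, 1.069], [0.59, 0.427, -0.685, 0.811], [0.01, -0.853, -0.522, 0.632], [0.0, 0.0, 0.0, 1.0]] 443.96589550654153
{'time': 0.1, 'joint_positions': array([ 1.15049421e+00,  4.94149735e-01,  1.34604315e+00, -2.71452304e-05,
        1.30251226e+00, -9.54907110e-02]), 'qd': array([-0.00027303, -0.00072647, -0.00290938, -0.00238153, -0.00036056,
        0.00045431]), 'joint_efforts': array([ 2.32508537e-03, -8.83592463e+01, -3.84564757e+01, -7.85050361e-05,
        5.18424204e-03, -1.30231228e-05]), 'ee_pos': array([0.19932672, 0.59202988, 0.23075086]), 'ee_rot': array([[-9.47713213e-01,  3.19122988e-01, -4.30041219e-04],
       [ 3.19123268e-01,  9.47712660e-01, -1.02634755e-03],
       [ 8.00244087e-05, -1.10991930e-03, -9.99999381e-01]]), 'ft_force': array([0.40197584, 0.30552305, 0.92254975]), 'ft_torque': array([-0.04589912, -0.04075719,  0.05866031]), 'grip_force': 0.0, 'grip_width': 1.0034489008862486}
```

View pics/top1.png

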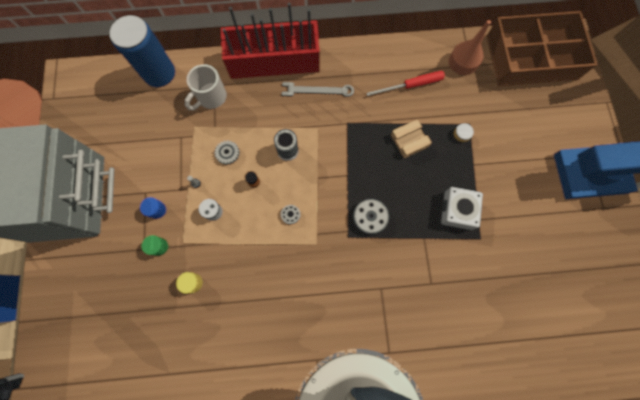

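View pics/scene1.png

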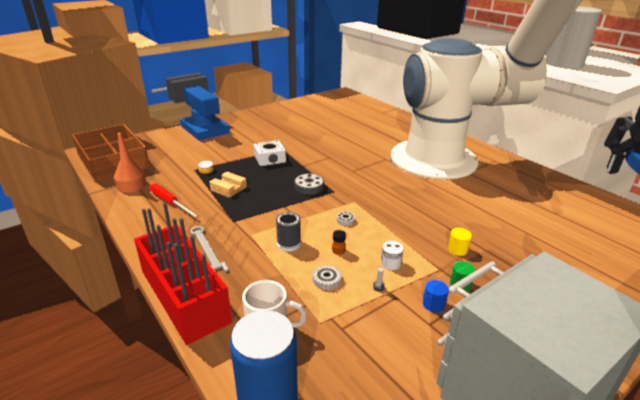

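The overhead view shows the card at left: gear (227,152), barrel (286,143), jar (252,179), bolt (194,181), piston (208,209), bearing (290,214). The mat is at right: block (411,139), tin (464,132), flywheel (371,216), crankcase (462,209). Next I measure positions using depth.

```bash
python3 - <<'E'
from h import *
T=dict(np.load('top1.npz')); S=dict(np.load('scene1.npz'))
W=world(T); V=world(S).reshape(-1,3)
def corners(lo,hi,name):
    return
print('zs: mat',W[180,400],'card',W[170,215],'bench',W[270,330])
A=np.concatenate([W.reshape(-1,3),V])
H=dict(gear=(227,152,.06,.019),barrel=(286,143,.056,.073),jar=(252,179,.032,.053),bolt=(194,181,.025,.053),piston=(208,209,.044,.049),bearing=(290,214,.046,.017),block=(411,139,.07,.031),fly=(371,216,.084,.025),crank=(462,209,.084,.048),tin=(464,132,.03,.025))
for n,(u,v,d,h) in H.items():
    # ray at height h as seed
    M=np.linalg.inv(T['camera_from_world']); r=M[:3,:3]@[(u-T['cx'])/T['fx'],(v-T['cy'])/T['fy'],1]
    p=(M[:3,3]+r*(h-M[2,3])/r[2])[:2]
    out=[]
    for B in (W.reshape(-1,3),V):
        q=B[(np.linalg.norm(B[:,:2]-p,axis=1)<d*.5*1.5+.005)&(abs(B[:,2]-h)<.006)][:,:]
        if len(q)<5: out.append(None);continue
        (cx,cy),(w,l),a=cv2.minAreaRect(q[:,:2].astype(np.float32)); e,_=cv2.minEnclosingCircle(q[:,:2].astype(np.float32)) if 1 else 0
        out.append((np.round([cx,cy,w,l,a],4).tolist(),np.round(q.mean(0),4).tolist(),len(q)))
    print(n,p.round(4),*out,sep='\n   ')
# mat and card by colour
img=T['img'].astype(int); z=W[...,2]
m=(img.max(-1)<40)&(abs(z-.003)<.006)&(W[...,1]<.05)&(W[...,1]>-.4)&(W[...,0]>.3)&(W[...,0]<.8)
m=cv2.morphologyEx(m.astype(np.uint8),cv2.MORPH_OPEN,np.ones((5,5)))
q=W[m>0]; print('mat',cv2.minAreaRect(q[:,:2].astype(np.float32)),len(q))
E
```

```text
zs: mat [ 0.52462096 -0.16251189  0.00441051] card [0.59119464 0.29478263 0.003432  ] bench [ 0.32201688  0.03138949 -0.00098965]
gear
   [0.6303 0.2601]
   ([0.6324, 0.2626, 0.0589, 0.0583, 22.3134], [0.6318, 0.2622, 0.0192], 416)
   ([0.6332, 0.2615, 0.0592, 0.0589, 40.7442], [0.635, 0.2639, 0.0196], 485)
barrel
   [0.6193 0.1091]
   ([0.6282, 0.1121, 0.0546, 0.0539, 86.2763], [0.628, 0.1117, 0.0738], 426)
   ([0.6286, 0.1106, 0.0563, 0.0537, 35.3764], [0.6301, 0.1125, 0.0744], 309)
jar
   [0.5443 0.1958]
   ([0.5504, 0.2003, 0.0286, 0.0282, 87.8719], [0.5508, 0.2, 0.0533], 126)
   ([0.5511, 0.1979, 0.0333, 0.0267, 52.5145], [0.5537, 0.2014, 0.0532], 117)
bolt
   [0.5513 0.3314]
   ([0.5598, 0.3422, 0.0101, 0.0108, 7.1101], [0.5596, 0.342, 0.0526], 26)
   ([0.5614, 0.3425, 0.0114, 0.0102, 47.9033], [0.5619, 0.3426, 0.0527], 33)
piston
   [0.4822 0.3008]
   ([0.485, 0.3009, 0.0434, 0.0417, 1.493], [0.4846, 0.3007, 0.0492], 288)
   ([0.4854, 0.3002, 0.0456, 0.0428, 36.7255], [0.4884, 0.3027, 0.0496], 259)
bearing
   [0.4603 0.1148]
   ([0.4608, 0.1148, 0.043, 0.0442, 85.9171], [0.460
[... 255 characters left out ...]
[0.6295, -0.1973, 0.031], 304)
fly
   [ 0.4371 -0.0763]
   ([0.4381, -0.0749, 0.0822, 0.0827, 25.0258], [0.4374, -0.0748, 0.026], 965)
   ([0.4415, -0.0741, 0.0842, 0.0814, 53.3008], [0.4433, -0.0703, 0.0264], 406)
crank
   [ 0.4309 -0.2847]
   ([0.4369, -0.2901, 0.0786, 0.0848, 73.658], [0.4357, -0.2892, 0.0486], 1164)
   ([0.4384, -0.2903, 0.0804, 0.0841, 75.6429], [0.4415, -0.2854, 0.0491], 329)
tin
   [ 0.6294 -0.3352]
   ([0.6323, -0.3353, 0.0398, 0.0385, 68.2641], [0.6319, -0.3352, 0.0255], 202)
   ([0.6329, -0.3357, 0.0385, 0.0392, 0.6927], [0.6342, -0.3337, 0.0252], 96)
mat ((0.5206806063652039, -0.16931869089603424), (0.27701637148857117, 0.26775145530700684), 86.16523742675781) 851
```

Emit:
{"method": "drive_tool", "body": {"moves": [[0,0,71.4,-0.333,-0.3,0,1],[0,0,71.4,-0.333,-0.3,0,1],[0,0,71.4,-0.333,-0.3,0,1],[0,0,71.4,-0.333,-0.3,0,1],[0,0,71.4,-0.333,-0.3,0,1],[0,0,71.4,-0.333,-0.3,0,1],[0,0,71.4,-0.333,-0.3,0,1],[0,0,71.4,-0.333,-0.3,0,1],[0,0,71.4,-0.333,-0.3,0,1],[0,0,71.4,-0.333,-0.3,0,1],[0,0,71.4,-0.333,-0.3,0,1],[0,0,71.4,-0.333,-0.3,0,1]], "newtons": 40}}

```text
time: 1.1
ee_pos: [0.4216, 0.1976, 0.2312]
ee_rot: [[0.005, 1.0, 0.001], [1.0, -0.005, -0.001], [-0.001, 0.001, -1.0]]
ft_force: [-0.2, 1.5, 0.2]
grip_width: 0.999
grip_force: 0.0
```

Emit:
{"method": "drive_tool", "body": {"moves": [[0,0,0,0.0657,0.2106,0.12,1],[0,0,0,0.0657,0.2106,0.12,1],[0,0,0,0.0657,0.2106,0.12,1],[0,0,0,0.0657,0.2106,0.12,1],[0,0,0,0.0657,0.2106,0.12,1],[0,0,0,0.0657,0.2106,0.12,1],[0,0,0,0.0657,0.2106,0.12,1],[0,0,0,0.0657,0.2106,0.12,1],[0,0,0,0.0657,0.2106,0.12,1]]}}

```text
time: 1.85
ee_pos: [0.6292, 0.2675, 0.1108]
ee_rot: [[-0.0, 1.0, -0.001], [1.0, 0.0, -0.0], [-0.0, -0.001, -1.0]]
ft_force: [-0.1, -0.3, 0.7]
grip_width: 1.001
grip_force: 0.0
```

```bash
python3 - <<'E'
from h import *
c=cap('wrist','w1.png'); np.savez('w1.npz',**c); print({k:v for k,v in c.items() if k in('fx','cx','cy')}, robot.get_state()['ee_pos'])
M=np.linalg.inv(c['camera_from_world']);print(M.round(3))
E
```

```text
{'fx': 309.70691628693146, 'cx': 313.7155849317332, 'cy': 201.14419666365467} [0.62908019 0.26744555 0.11164636]
[[ 1.     0.001 -0.001  0.63 ]
 [ 0.001 -0.966 -0.259  0.332]
 [-0.001  0.259 -0.966  0.253]
 [ 0.     0.     0.     1.   ]]
```

View pics/w1.png

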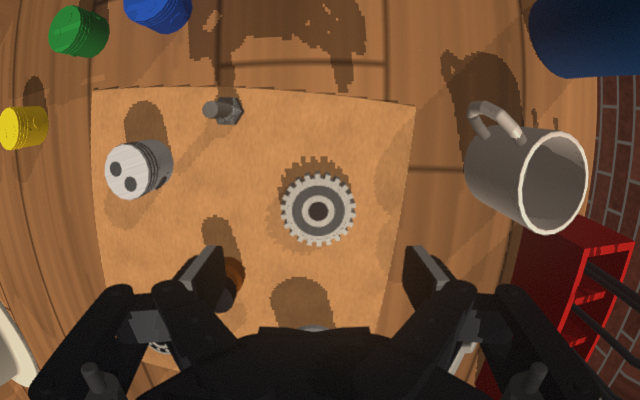

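The wrist view shows the gear centred at (317,210), with finger tips at (219,250) and (410,250). I'll cross-check the gear position and the tip height.

```bash
cat >> h.py <<'E'
def wray(c,u,v):
    a=np.array([u-c['cx'],v-c['cy']]);r=np.hypot(*a);t=r/c['fx']
    return np.array([*(a/max(r,1e-9)*np.sin(t)),np.cos(t)])
def wpt(c,u,v,h=None):
    M=np.linalg.inv(c['camera_from_world']);d=wray(c,u,v)
    if h is None: s=c['range_z'][int(v),int(u)]/d[2]
    else: s=(h-M[2,3])/(M[:3,:3]@d)[2]
    return M[:3,3]+M[:3,:3]@d*s
E
python3 - <<'E'
from h import *
c=dict(np.load('w1.npz'))
print('gear',wpt(c,317.5,210.5,.019),wpt(c,330,225))
print('piston',wpt(c,131,171,.049),'bolt',wpt(c,210,111,.053))
for p in((216,250),(217,255),(415,250),(414,255),(222,265),(408,265)): print(p,wpt(c,*p).round(4))
E
```

```text
gear [0.63232715 0.26145853 0.019     ] [0.64241766 0.24920613 0.01868957]
piston [0.49131415 0.3006057  0.049     ] bolt [0.56071039 0.33991829 0.053     ]
(216, 250) [0.5866 0.2775 0.1331]
(217, 255) [0.5867 0.2749 0.1327]
(415, 250) [0.6736 0.278  0.1341]
(414, 255) [0.6722 0.2771 0.1373]
(222, 265) [0.5871 0.268  0.1288]
(408, 265) [0.6724 0.2691 0.1307]
```

Emit:
{"method": "drive_tool", "body": {"moves": [[0,0,0,-0.0055,0.0025,0.02,1],[0,0,0,-0.0055,0.0025,0.045,1],[0,0,0,-0.0055,0.0025,0.065,1],[0,0,0,-0.0055,0.0025,0.08,1],[0,0,0,-0.0055,0.0025,0.09,1],[0,0,0,-0.0055,0.0025,0.1,1],[0,0,0,-0.0055,0.0025,0.105,1],[0,0,0,-0.0055,0.0025,0.11,1],[0,0,0,-0.0055,0.0025,0.11,1],[0,0,0,-0.0055,0.0025,0.11,1]]}}

```text
time: 2.73
ee_pos: [0.6326, 0.262, 0.0018]
ee_rot: [[0.0, 1.0, 0.001], [1.0, -0.0, 0.0], [0.0, 0.001, -1.0]]
ft_force: [-0.8, 0.2, 0.5]
grip_width: 1.001
grip_force: 0.0
```

Emit:
{"method": "drive_tool", "body": {"moves": [[0,0,0,0,0,0,0.5],[0,0,0,0,0,0,0.4],[0,0,0,0,0,0,0.3],[0,0,0,0,0,0,0.2],[0,0,0,0,0,0,0.1],[0,0,0,0,0,0,0],[0,0,0,0,0,0,-1],[0,0,0,0,0,0,-1],[0,0,0,0,0,0,-1]]}}

```text
time: 3.48
ee_pos: [0.6327, 0.262, 0.0022]
ee_rot: [[0.0, 1.0, 0.001], [1.0, -0.0, 0.0], [0.0, 0.001, -1.0]]
ft_force: [-1.4, -0.4, 7.6]
grip_width: 0.682
grip_force: 41.5
```

Emit:
{"method": "drive_tool", "body": {"moves": [[0,0,0,0,0,-0.004,-1],[0,0,0,0,0,-0.012,-1],[0,0,0,0,0,-0.03,-1],[0,0,0,0,0,-0.05,-1],[0,0,0,0,0,-0.07,-1],[0,0,0,0,0,-0.09,-1],[0,0,0,0,0,-0.105,-1],[0,0,0,0,0,-0.11,-1],[0,0,0,0,0,-0.11,-1]]}}

```text
time: 4.23
ee_pos: [0.6332, 0.2621, 0.113]
ee_rot: [[0.0, 1.0, 0.003], [1.0, -0.0, 0.001], [0.001, 0.003, -1.0]]
ft_force: [-0.6, 1.3, -3.0]
grip_width: 0.685
grip_force: 43.5
```

```bash
python3 - <<'E'
from h import *
c=cap('wrist','w2.png'); np.savez('w2.npz',**c)
cv2.imwrite('pics/w2c.png',cv2.resize(cv2.cvtColor(c['img'],cv2.COLOR_RGB2BGR)[200:400,160:480],None,fx=2,fy=2))
E
```

```text
(no output)
```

View pics/w2c.png

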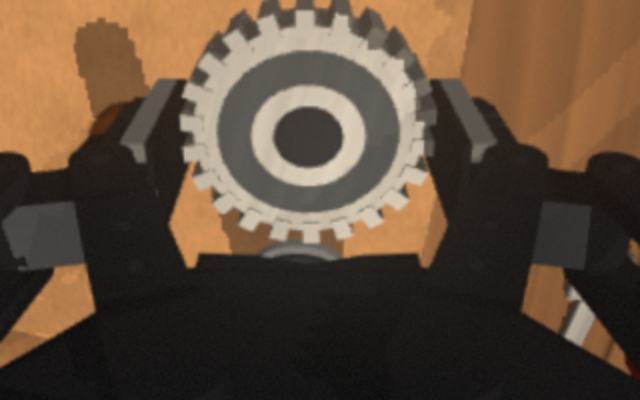

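The gear is held, its centre at about (314,268) in the full frame. Next I check the tilt and offset.

```bash
cat >> h.py <<'E'
def plane(c,box,lo,hi):
    u0,v0,u1,v1=box
    P=np.array([wpt(c,u,v) for v in range(v0,v1) for u in range(u0,u1) if c['range_z'][v,u]>0])
    P=P[(P[:,2]>lo)&(P[:,2]<hi)]
    A=np.c_[P[:,:2]-P[:,:2].mean(0),np.ones(len(P))]
    k=np.linalg.lstsq(A,P[:,2],rcond=None)[0]
    e,r=cv2.minEnclosingCircle(P[:,:2].astype(np.float32))
    return k.round(4),e,r,len(P)
E
python3 - <<'E'
from h import *
c=dict(np.load('w2.npz'))
print(plane(c,(255,200,375,318),.12,.14), wpt(c,314,268.5,.130), robot.get_state()['ee_pos'])
E
```

```text
(array([ 0.0009, -0.0263,  0.129 ]), (0.63359135389328, 0.2606923282146454), 0.031238887459039688, 11343) [0.63350312 0.26139691 0.13      ] [0.63249692 0.2619516  0.1116361 ]
```

Emit:
{"method": "drive_tool", "body": {"moves": [[0,0,0,-0.01,-0.004,-0.005,-1],[0,0,0,-0.035,-0.015,-0.01,-1],[0,0,0,-0.07,-0.03,-0.01,-1],[0,0,0,-0.108,-0.047,-0.01,-1],[0,0,0,-0.146,-0.064,-0.01,-1],[0,0,0,-0.184,-0.08,-0.01,-1],[0,0,0,-0.222,-0.097,-0.01,-1],[0,0,0,-0.26,-0.114,-0.01,-1],[0,0,0,-0.298,-0.13,-0.01,-1],[0,0,0,-0.336,-0.147,-0.01,-1],[0,0,0,-0.372,-0.163,-0.01,-1],[0,0,0,-0.4,-0.175,-0.01,-1]]}}

```text
time: 5.28
ee_pos: [0.4547, -0.1402, 0.1207]
ee_rot: [[0.001, 1.0, -0.002], [1.0, -0.001, 0.0], [0.0, -0.002, -1.0]]
ft_force: [0.3, -0.6, -1.1]
grip_width: 0.683
grip_force: 43.5
```

Emit:
{"method": "drive_tool", "body": {"moves": [[0,0,0,-0.02,-0.009,0.0,-1],[0,0,0,-0.034,-0.015,0,-1],[0,0,0,-0.042,-0.018,0,-1],[0,0,0,-0.044,-0.019,0,-1],[0,0,0,-0.044,-0.019,0,-1],[0,0,0,-0.044,-0.019,0,-1]]}}

```text
time: 5.78
ee_pos: [0.4384, -0.1813, 0.1211]
ee_rot: [[-0.0, 1.0, -0.0], [1.0, 0.0, 0.0], [0.0, -0.0, -1.0]]
ft_force: [0.5, 0.9, -1.1]
grip_width: 0.683
grip_force: 43.5
```

```bash
python3 - <<'E'
from h import *
c=cap('wrist','w3.png'); np.savez('w3.npz',**c); print(robot.get_state()['ee_pos'],robot.get_state()['grip_width'])
E
```

```text
[ 0.43844118 -0.18121113  0.12113281] 0.6765771270316632
```

View pics/w3.png

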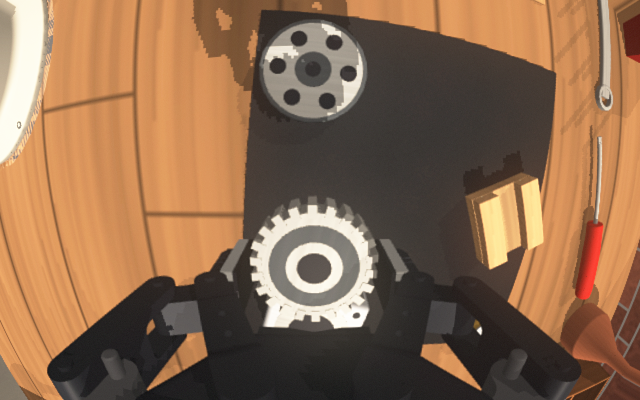

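The flywheel hub is at (313,69). The mat's -x,+y corner is at (261,9) and its +x,+y corner at (555,72). I'll check the mat frame from these.

```bash
python3 - <<'E'
from h import *
c=dict(np.load('w3.npz'))
print('fly',wpt(c,313,69,.025)); a=wpt(c,261,9,.003);b=wpt(c,555,72,.003);print('corners',a,b,np.linalg.norm(a-b))
print('block',wpt(c,506,222,.031),plane(c,(248,200,380,318),.13,.15))
d=(b-a)[:2];th=np.arctan2(d[1],d[0]);print(np.degrees(th))
R=np.array([[np.cos(th),-np.sin(th)],[np.sin(th),np.cos(th)]]);m=(a+b)[:2]/2+R@[0,-.16];print('mat',m)
for p in([.438,-.075],[.437,-.29],[.627,-.2],[.4385,-.1825],[.533,-.137]):print(R.T@(np.array(p)-m))
T=dict(np.load('top1.npz'));M=np.linalg.inv(T['camera_from_world'])
for u,v in((347,124),(472.5,122.5),(480,237),(347.5,238)):
    r=M[:3,:3]@[(u-T['cx'])/T['fx'],(v-T['cy'])/T['fy'],1]; print((M[:3,3]+r*(.003-M[2,3])/r[2]).round(3))
E
```

```text
fly [ 0.4379812  -0.07722248  0.025     ]
corners [ 0.39366445 -0.01761615  0.003     ] [ 0.68951701 -0.04742405  0.003     ] 0.2973503780665371
block [ 0.6146699 -0.1988345  0.031    ] (array([-0.0022, -0.0217,  0.1373]), (0.4383028447628021, -0.18093103170394897), 0.03217942640185356, 11823)
-5.753281935707729
mat [ 0.52555152 -0.19171414]
[-0.09881052  0.10734962]
[-0.07825279 -0.10666762]
[0.10176808 0.00192559]
[-0.08753669  0.00044125]
[0.00192614 0.05518521]
[ 0.687 -0.048  0.003]
[ 0.662 -0.372  0.003]
[ 0.367 -0.334  0.003]
[ 0.393 -0.017  0.003]
```

Emit:
{"method": "drive_tool", "body": {"moves": [[0,0,0,-0.0015,0,0.01,-1],[0,0,0,-0.0015,0,0.03,-1],[0,0,0,-0.0015,0,0.055,-1],[0,0,0,-0.0015,0,0.08,-1],[0,0,0,-0.0015,0,0.098,-1],[0,0,0,-0.0015,0,0.108,-1],[0,0,0,-0.0015,0,0.112,-1],[0,0,0,-0.0015,0,0.115,-1],[0,0,0,-0.0015,0,0.117,-1],[0,0,0,-0.0015,0,0.118,-1],[0,0,0,-0.0015,0,0.119,-1],[0,0,0,-0.0015,0,0.119,-1]]}}

```text
time: 6.83
ee_pos: [0.4386, -0.1837, 0.0027]
ee_rot: [[0.0, 1.0, 0.001], [1.0, -0.0, -0.0], [-0.0, 0.001, -1.0]]
ft_force: [-0.0, 0.6, -2.5]
grip_width: 0.682
grip_force: 43.5
```

Emit:
{"method": "drive_tool", "body": {"moves": [[0,0,0,0,0,0.0005,-1],[0,0,0,0,0,0.001,-1],[0,0,0,0,0,0.0015,-1],[0,0,0,0,0,0.0015,-1]]}}

```text
time: 7.17
ee_pos: [0.4386, -0.1837, 0.002]
ee_rot: [[0.0, 1.0, 0.001], [1.0, -0.0, -0.001], [-0.001, 0.001, -1.0]]
ft_force: [-3.4, 2.4, 29.6]
grip_width: 0.68
grip_force: 46.7
```

Emit:
{"method": "drive_tool", "body": {"moves": [[0,0,0,0,0,0,0.45],[0,0,0,0,0,0,0.6],[0,0,0,0,0,0,0.8],[0,0,0,0,0,0,1],[0,0,0,0,0,0,1],[0,0,0,0,0,0,1],[0,0,0,0,0,-0.02,1],[0,0,0,0,0,-0.06,1],[0,0,0,0,0,-0.1,1],[0,0,0,0,0,-0.12,1],[0,0,0,0,0,-0.12,1],[0,0,0,0,0,-0.12,1]]}}

```text
time: 8.17
ee_pos: [0.4389, -0.1839, 0.1218]
ee_rot: [[0.0, 1.0, 0.002], [1.0, -0.0, -0.001], [-0.001, 0.002, -1.0]]
ft_force: [0.3, 0.6, -1.2]
grip_width: 1.0
grip_force: 0.0
```

```bash
python3 - <<'E'
from h import *
c=cap('wrist','w4.png'); np.savez('w4.npz',**c); print(robot.get_state()['ee_pos'])
print(plane(c,(240,150,390,300),.014,.024))
E
```

```text
[ 0.4382855  -0.18352771  0.12078817]
(array([-0.0029, -0.0059,  0.0186]), (0.43764448165893555, -0.2213430106639862), 0.06718312203884125, 4153)
```

Emit:
{"method": "drive_tool", "body": {"moves": [[0,0,0,0.298,0.0223,0,1],[0,0,0,0.298,0.0223,0,1],[0,0,0,0.298,0.0223,0,1],[0,0,0,0.298,0.0223,0,1],[0,0,0,0.298,0.0223,0,1],[0,0,0,0.298,0.0223,0,1],[0,0,0,0.298,0.0223,0,1],[0,0,0,0.298,0.0223,0,1],[0,0,0,0.298,0.0223,0,1],[0,0,0,0.298,0.0223,0,1]]}}

```text
time: 9.05
ee_pos: [0.4599, 0.1144, 0.1197]
ee_rot: [[-0.001, 1.0, -0.002], [1.0, 0.001, -0.0], [-0.0, -0.002, -1.0]]
ft_force: [-0.5, 0.1, 0.5]
grip_width: 0.997
grip_force: 0.0
```

```bash
python3 - <<'E'
from h import *
c=cap('wrist','w5.png'); np.savez('w5.npz',**c); print(robot.get_state()['ee_pos'])
print(plane(c,(270,170,360,270),.0135,.022))
c=dict(np.load('w4.npz'));print(plane(c,(270,165,360,265),.014,.024))
a=cv2.imread('pics/w4.png')[100:300,160:480];b=cv2.imread('pics/w5.png')[100:300,160:480]
cv2.imwrite('pics/p5.png',cv2.resize(np.hstack([a,b]),(800,250)))
E
```

```text
[0.4600638  0.11367647 0.11992061]
(array([ 0.0004, -0.0058,  0.017 ]), (0.460812509059906, 0.11406559497117996), 0.02325127273797989, 2318)
(array([-0.0005, -0.0044,  0.0185]), (0.4387957453727722, -0.18500526249408722), 0.030791189521551132, 3697)
```

View pics/p5.png

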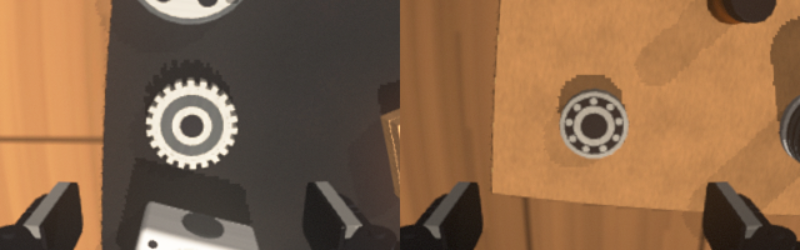

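The left view shows the gear lying flat on the mat and the right view the bearing flat on the card. The fitted circles put them at (0.439,-0.185) and (0.461,0.114). I'll grasp the bearing.

Emit:
{"method": "drive_tool", "body": {"moves": [[0,0,0,0,0.0005,0.02,1],[0,0,0,0,0.0005,0.05,1],[0,0,0,0,0.0005,0.075,1],[0,0,0,0,0.0005,0.095,1],[0,0,0,0,0.0005,0.105,1],[0,0,0,0,0.0005,0.112,1],[0,0,0,0,0.0005,0.1155,1],[0,0,0,0,0.0005,0.1155,1],[0,0,0,0,0.0005,0.1155,0.5]]}}

```text
time: 9.85
ee_pos: [0.4614, 0.1139, 0.0057]
ee_rot: [[0.001, 1.0, 0.0], [1.0, -0.001, 0.0], [0.0, 0.0, -1.0]]
ft_force: [-0.4, -0.1, 0.2]
grip_width: 0.88
grip_force: 0.0
```

Emit:
{"method": "drive_tool", "body": {"moves": [[0,0,0,0,0,0,0.4],[0,0,0,0,0,0,0.3],[0,0,0,0,0,0,0.2],[0,0,0,0,0,0,0.1],[0,0,0,0,0,0,0],[0,0,0,0,0,0,-0.1],[0,0,0,0,0,0,-0.3],[0,0,0,0,0,0,-1],[0,0,0,0,0,0,-1],[0,0,0,0,0,0,-1]], "newtons": 35}}

```text
time: 10.68
ee_pos: [0.4613, 0.1145, 0.0058]
ee_rot: [[-0.0, 1.0, 0.001], [1.0, 0.0, 0.0], [0.0, 0.001, -1.0]]
ft_force: [-1.7, -0.5, 13.3]
grip_width: 0.516
grip_force: 33.6
```

Emit:
{"method": "drive_tool", "body": {"moves": [[0,0,0,0,0,-0.004,-1],[0,0,0,0,0,-0.012,-1],[0,0,0,0,0,-0.03,-1],[0,0,0,0,0,-0.05,-1],[0,0,0,0,0,-0.07,-1],[0,0,0,0,0,-0.09,-1],[0,0,0,0,0,-0.105,-1],[0,0,0,0,0,-0.115,-1],[0,0,0,0,0,-0.115,-1]]}}

```text
time: 11.43
ee_pos: [0.4621, 0.1146, 0.1226]
ee_rot: [[-0.0, 1.0, 0.003], [1.0, 0.0, 0.0], [0.0, 0.003, -1.0]]
ft_force: [0.5, 0.5, -0.2]
grip_width: 0.518
grip_force: 36.0
```

```bash
python3 - <<'E'
from h import *
c=cap('wrist','w6.png'); np.savez('w6.npz',**c); print(robot.get_state()['ee_pos'])
print(plane(c,(265,225,365,320),.122,.142))
E
```

```text
[0.46166495 0.11453675 0.12139441]
(array([ 0.004 , -0.011 ,  0.1337]), (0.4627344012260437, 0.11459057033061981), 0.025817746296525, 6521)
```

Emit:
{"method": "drive_tool", "body": {"moves": [[0,0,0,-0.01,-0.001,0,-1],[0,0,0,-0.03,-0.002,0,-1],[0,0,0,-0.06,-0.005,0,-1],[0,0,0,-0.098,-0.008,0,-1],[0,0,0,-0.136,-0.011,0,-1],[0,0,0,-0.174,-0.014,0,-1],[0,0,0,-0.212,-0.017,0,-1],[0,0,0,-0.248,-0.02,0,-1],[0,0,0,-0.275,-0.022,0,-1],[0,0,0,-0.29,-0.0229,0,-1],[0,0,0,-0.299,-0.0229,0,-1],[0,0,0,-0.299,-0.0229,0,-1]]}}

```text
time: 12.48
ee_pos: [0.4377, -0.1861, 0.1196]
ee_rot: [[0.002, 1.0, -0.001], [1.0, -0.002, 0.0], [0.0, -0.001, -1.0]]
ft_force: [0.2, 0.2, -0.9]
grip_width: 0.517
grip_force: 36.0
```

Emit:
{"method": "drive_tool", "body": {"moves": [[0,0,0,0,0,0,-1],[0,0,0,0,0,0.02,-1],[0,0,0,0,0,0.045,-1],[0,0,0,0,0,0.065,-1],[0,0,0,0,0,0.08,-1],[0,0,0,0,0,0.088,-1],[0,0,0,0,0,0.092,-1],[0,0,0,0,0,0.095,-1],[0,0,0,0,0,0.0965,-1],[0,0,0,0,0,0.0975,-1],[0,0,0,0,0,0.098,-1],[0,0,0,0,0,0.098,-1]]}}

```text
time: 13.48
ee_pos: [0.4385, -0.1847, 0.0227]
ee_rot: [[0.0, 1.0, 0.001], [1.0, -0.0, -0.0], [-0.0, 0.001, -1.0]]
ft_force: [-0.7, 0.5, -0.7]
grip_width: 0.517
grip_force: 36.0
```

Position is good at (0.4385,-0.1847). I'll lower the last millimetre and release.

Emit:
{"method": "drive_tool", "body": {"moves": [[0,0,0,0,0,0.0005,-1],[0,0,0,0,0,0.001,-1],[0,0,0,0,0,0.0012,-1],[0,0,0,0,0,0.0012,-1]]}}

```text
time: 13.82
ee_pos: [0.4384, -0.1847, 0.0219]
ee_rot: [[0.0, 1.0, 0.001], [1.0, -0.0, -0.001], [-0.001, 0.001, -1.0]]
ft_force: [-2.3, 1.6, 18.4]
grip_width: 0.515
grip_force: 37.8
```

Emit:
{"method": "drive_tool", "body": {"moves": [[0,0,0,0,0,0,0.1],[0,0,0,0,0,0,0.2],[0,0,0,0,0,0,0.4],[0,0,0,0,0,0,0.6],[0,0,0,0,0,0,0.6],[0,0,0,0,0,0,0.6],[0,0,0,0,0,-0.02,0.6],[0,0,0,0,0,-0.05,0.8],[0,0,0,0,0,-0.08,1],[0,0,0,0,0,-0.1,1],[0,0,0,0,0,-0.1,1],[0,0,0,0,0,-0.1,1]]}}

```text
time: 14.82
ee_pos: [0.4388, -0.1848, 0.122]
ee_rot: [[0.0, 1.0, 0.002], [1.0, -0.0, -0.001], [-0.001, 0.002, -1.0]]
ft_force: [-0.8, 0.3, -1.0]
grip_width: 1.003
grip_force: 0.0
```

```bash
python3 - <<'E'
from h import *
c=cap('wrist','w7.png'); np.savez('w7.npz',**c); print(robot.get_state()['ee_pos'])
print(plane(c,(270,165,360,265),.028,.038),plane(c,(270,165,360,265),.013,.024))
E
```

```text
[ 0.43820964 -0.18455634  0.12110111]
(array([-0.0007, -0.008 ,  0.033 ]), (0.43876323103904724, -0.18513493239879608), 0.023128390312194824, 2583) (array([0.0026, 0.0101, 0.0185]), (0.43051373958587646, -0.20249611139297485), 0.050164856016635895, 1100)
```

View pics/w7.png

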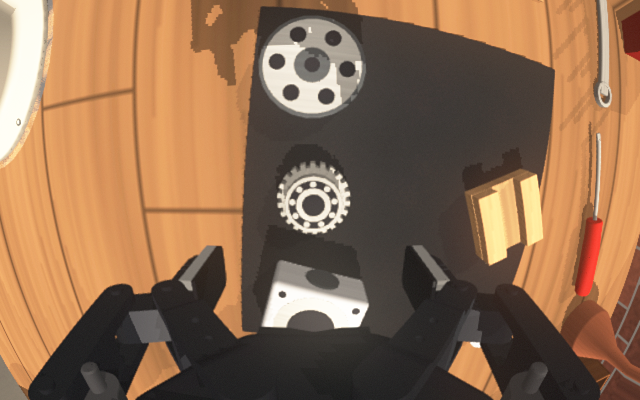

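The bearing sits centred on the gear at (313,203). Piston next.

Emit:
{"method": "drive_tool", "body": {"moves": [[0,0,0,0.485,0.0475,0,1],[0,0,0,0.485,0.0475,0,1],[0,0,0,0.485,0.0475,0,1],[0,0,0,0.485,0.0475,0,1],[0,0,0,0.485,0.0475,0,1],[0,0,0,0.485,0.0475,0,1],[0,0,0,0.485,0.0475,0,1],[0,0,0,0.485,0.0475,0,1],[0,0,0,0.485,0.0475,0,1],[0,0,0,0.485,0.0475,0,1],[0,0,0,0.485,0.0475,0,1],[0,0,0,0.485,0.0475,0,1]]}}

```text
time: 15.87
ee_pos: [0.4851, 0.3037, 0.1197]
ee_rot: [[-0.001, 1.0, -0.001], [1.0, 0.001, -0.0], [-0.0, -0.001, -1.0]]
ft_force: [0.0, -0.8, 0.6]
grip_width: 0.996
grip_force: 0.0
```

Emit:
{"method": "drive_tool", "body": {"moves": [[0,0,0,0,0,0,1],[0,0,0,0,0,0,1],[0,0,0,0,0,0,1]]}}

```text
time: 16.12
ee_pos: [0.485, 0.2998, 0.1199]
ee_rot: [[-0.0, 1.0, -0.002], [1.0, 0.0, -0.001], [-0.001, -0.002, -1.0]]
ft_force: [-0.0, -0.1, 0.3]
grip_width: 1.003
grip_force: 0.0
```

```bash
python3 - <<'E'
from h import *
c=cap('wrist','w8.png'); np.savez('w8.npz',**c); print(robot.get_state()['ee_pos'])
print(plane(c,(250,150,380,290),.044,.054))
E
```

```text
[0.48519668 0.29936214 0.12014442]
(array([-0.0005, -0.0199,  0.0487]), (0.48504331707954407, 0.2999897599220276), 0.0227215439081192, 2823)
```

View pics/w8.png

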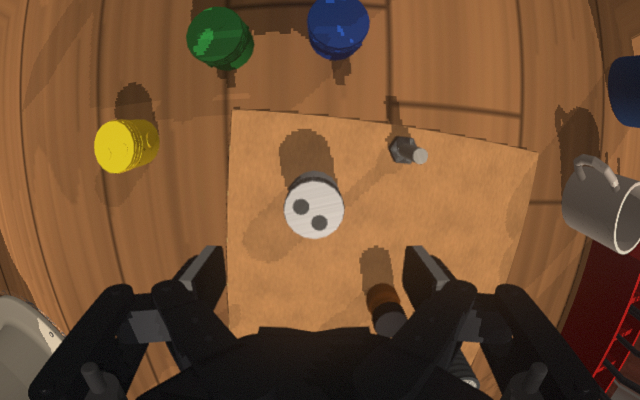

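The piston crown is centred at (314,209), directly below the tool. I'll descend and grasp.

Emit:
{"method": "drive_tool", "body": {"moves": [[0,0,0,0,0,0.02,1],[0,0,0,0,0,0.05,1],[0,0,0,0,0,0.075,1],[0,0,0,0,0,0.092,1],[0,0,0,0,0,0.1,1],[0,0,0,0,0,0.104,1],[0,0,0,0,0,0.106,1],[0,0,0,0,0,0.106,0.6],[0,0,0,0,0,0.106,0.4]]}}

```text
time: 16.92
ee_pos: [0.4863, 0.3005, 0.016]
ee_rot: [[0.0, 1.0, 0.001], [1.0, -0.0, 0.001], [0.001, 0.001, -1.0]]
ft_force: [-0.7, -0.7, -0.3]
grip_width: 0.747
grip_force: 0.0
```

Emit:
{"method": "drive_tool", "body": {"moves": [[0,0,0,0,0,0,0.3],[0,0,0,0,0,0,0.2],[0,0,0,0,0,0,0.1],[0,0,0,0,0,0,0],[0,0,0,0,0,0,-0.1],[0,0,0,0,0,0,-0.3],[0,0,0,0,0,0,-1],[0,0,0,0,0,0,-1],[0,0,0,0,0,0,-1],[0,0,0,0,0,0,-1]], "newtons": 40}}

```text
time: 17.75
ee_pos: [0.4859, 0.3006, 0.0157]
ee_rot: [[0.0, 1.0, 0.001], [1.0, -0.0, 0.0], [0.0, 0.001, -1.0]]
ft_force: [-1.3, -1.4, 9.9]
grip_width: 0.506
grip_force: 39.4
```

Emit:
{"method": "drive_tool", "body": {"moves": [[0,0,0,0,0,-0.004,-1],[0,0,0,0,0,-0.012,-1],[0,0,0,0,0,-0.03,-1],[0,0,0,0,0,-0.05,-1],[0,0,0,0,0,-0.07,-1],[0,0,0,0,0,-0.09,-1],[0,0,0,0,0,-0.105,-1],[0,0,0,0,0,-0.11,-1],[0,0,0,0,0,-0.11,-1],[0,0,0,0,0,-0.11,-1]]}}

```text
time: 18.58
ee_pos: [0.4856, 0.3003, 0.1248]
ee_rot: [[0.0, 1.0, -0.0], [1.0, -0.0, -0.0], [-0.0, -0.0, -1.0]]
ft_force: [0.1, -0.2, -1.9]
grip_width: 0.503
grip_force: 41.0
```

```bash
python3 - <<'E'
from h import *
c=cap('wrist','w9.png'); np.savez('w9.npz',**c); print(robot.get_state()['ee_pos'])
print(plane(c,(255,220,370,330),.145,.17))
E
```

```text
[0.48534526 0.3001933  0.12432805]
(array([-0.0092, -0.0928,  0.1573]), (0.48502856492996216, 0.30154797434806824), 0.026344554498791695, 9358)
```

Emit:
{"method": "drive_tool", "body": {"moves": [[0,0,0,-0.01,0.001,0,-1],[0,0,0,-0.03,0.003,0,-1],[0,0,0,-0.065,0.007,0,-1],[0,0,0,-0.103,0.011,0,-1],[0,0,0,-0.142,0.015,0,-1],[0,0,0,-0.181,0.02,0,-1],[0,0,0,-0.22,0.024,0,-1],[0,0,0,-0.259,0.028,0,-1],[0,0,0,-0.298,0.032,0,-1],[0,0,0,-0.337,0.036,0,-1],[0,0,0,-0.372,0.04,0,-1],[0,0,0,-0.4,0.044,0,-1]]}}

```text
time: 19.63
ee_pos: [0.5289, -0.1027, 0.1242]
ee_rot: [[0.001, 1.0, -0.001], [1.0, -0.001, 0.0], [0.0, -0.001, -1.0]]
ft_force: [1.1, 0.5, -2.6]
grip_width: 0.507
grip_force: 41.0
```

Emit:
{"method": "drive_tool", "body": {"moves": [[0,0,0,-0.018,0.002,0,-1],[0,0,0,-0.032,0.0035,0,-1],[0,0,0,-0.038,0.0035,0,-1],[0,0,0,-0.038,0.0035,0,-1],[0,0,0,-0.038,0.0035,0.01,-1],[0,0,0,-0.038,0.0035,0.025,-1],[0,0,0,-0.038,0.0035,0.045,-1],[0,0,0,-0.038,0.0035,0.065,-1],[0,0,0,-0.038,0.0035,0.08,-1],[0,0,0,-0.038,0.0035,0.09,-1],[0,0,0,-0.038,0.0035,0.095,-1],[0,0,0,-0.038,0.0035,0.095,-1]]}}

```text
time: 20.63
ee_pos: [0.5327, -0.1366, 0.0291]
ee_rot: [[-0.001, 1.0, -0.002], [1.0, 0.001, 0.001], [0.001, -0.002, -1.0]]
ft_force: [-0.4, 0.0, -1.6]
grip_width: 0.499
grip_force: 41.0
```

```bash
python3 - <<'E'
from h import *
c=cap('wrist','w10.png'); np.savez('w10.npz',**c); print(robot.get_state()['ee_pos'])
E
```

```text
[ 0.53311496 -0.13698755  0.02989024]
```

View pics/w10.png

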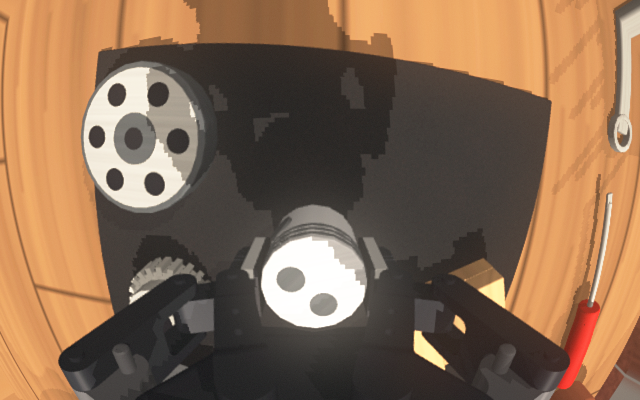

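The piston hangs upright between the flywheel and the block, crown at (313,282). I'll set it down.

Emit:
{"method": "drive_tool", "body": {"moves": [[0,0,0,0,0,0.005,-1],[0,0,0,0,0,0.009,-1],[0,0,0,0,0,0.0115,-1],[0,0,0,0,0,0.013,-1],[0,0,0,0,0,0.014,-1],[0,0,0,0,0,0.0145,-1],[0,0,0,0,0,0.015,-1],[0,0,0,0,0,0.015,-1]]}}

```text
time: 21.35
ee_pos: [0.5333, -0.1376, 0.0157]
ee_rot: [[0.0, 1.0, 0.0], [1.0, -0.0, -0.0], [-0.0, 0.0, -1.0]]
ft_force: [-2.7, -0.2, 9.4]
grip_width: 0.502
grip_force: 42.2
```

Contact confirmed, so I release and rise.

Emit:
{"method": "drive_tool", "body": {"moves": [[0,0,0,0,0,0,0.1],[0,0,0,0,0,0,0.2],[0,0,0,0,0,0,0.4],[0,0,0,0,0,0,0.6],[0,0,0,0,0,0,0.8],[0,0,0,0,0,0,0.8],[0,0,0,0,0,-0.02,0.8],[0,0,0,0,0,-0.05,0.8],[0,0,0,0,0,-0.08,1],[0,0,0,0,0,-0.11,1],[0,0,0,0,0,-0.13,1],[0,0,0,0,0,-0.13,1]]}}

```text
time: 22.35
ee_pos: [0.5351, -0.1382, 0.1491]
ee_rot: [[0.0, 1.0, 0.006], [1.0, -0.0, -0.002], [-0.002, 0.006, -1.0]]
ft_force: [-0.0, -0.3, 1.1]
grip_width: 1.001
grip_force: 0.0
```

Emit:
{"method": "drive_tool", "body": {"moves": [[0,0,0,0.2485,0.095,0,1],[0,0,0,0.2485,0.095,0,1],[0,0,0,0.2485,0.095,0,1],[0,0,0,0.2485,0.095,0,1],[0,0,0,0.2485,0.095,0,1],[0,0,0,0.2485,0.095,0,1],[0,0,0,0.2485,0.095,0,1],[0,0,0,0.2485,0.095,0,1],[0,0,0,0.2485,0.095,0,1],[0,0,0,0.2485,0.095,0,1],[0,0,0,0.2485,0.095,0,1]]}}

```text
time: 23.27
ee_pos: [0.6279, 0.1097, 0.1448]
ee_rot: [[0.001, 1.0, -0.001], [1.0, -0.001, -0.0], [-0.0, -0.001, -1.0]]
ft_force: [0.7, -0.5, -0.9]
grip_width: 1.001
grip_force: 0.0
```

```bash
python3 - <<'E'
from h import *
c=cap('wrist','w11.png'); np.savez('w11.npz',**c); print(robot.get_state()['ee_pos'])
print(plane(c,(240,140,400,300),.068,.079))
E
```

```text
[0.62797716 0.10965861 0.14497805]
(array([ 0.0006, -0.0021,  0.073 ]), (0.6281355023384094, 0.11001171171665192), 0.02833149954676628, 4489)
```

Emit:
{"method": "drive_tool", "body": {"moves": [[0,0,0,0.0005,0,0.02,1],[0,0,0,0.0005,0,0.045,1],[0,0,0,0.0005,0,0.07,1],[0,0,0,0.0005,0,0.09,1],[0,0,0,0.0005,0,0.105,1],[0,0,0,0.0005,0,0.112,1],[0,0,0,0.0005,0,0.115,1],[0,0,0,0.0005,0,0.115,0.8],[0,0,0,0.0005,0,0.115,0.6]]}}

```text
time: 24.07
ee_pos: [0.6288, 0.1112, 0.031]
ee_rot: [[0.001, 1.0, 0.001], [1.0, -0.001, 0.0], [0.0, 0.001, -1.0]]
ft_force: [-0.4, 0.8, 0.4]
grip_width: 0.803
grip_force: 0.0
```

Emit:
{"method": "drive_tool", "body": {"moves": [[0,0,0,0,0,0,0.5],[0,0,0,0,0,0,0.4],[0,0,0,0,0,0,0.3],[0,0,0,0,0,0,0.2],[0,0,0,0,0,0,0.1],[0,0,0,0,0,0,-0.3],[0,0,0,0,0,0,-1],[0,0,0,0,0,0,-1],[0,0,0,0,0,0,-1],[0,0,0,0,0,0,-1]], "newtons": 50}}

```text
time: 24.9
ee_pos: [0.6286, 0.1114, 0.0311]
ee_rot: [[0.0, 1.0, 0.001], [1.0, -0.0, 0.0], [0.0, 0.001, -1.0]]
ft_force: [-2.8, -0.6, 9.6]
grip_width: 0.645
grip_force: 51.3
```

Emit:
{"method": "drive_tool", "body": {"moves": [[0,0,0,0,0,-0.004,-1],[0,0,0,0,0,-0.012,-1],[0,0,0,0,0,-0.03,-1],[0,0,0,0,0,-0.05,-1],[0,0,0,0,0,-0.07,-1],[0,0,0,0,0,-0.09,-1],[0,0,0,0,0,-0.105,-1],[0,0,0,0,0,-0.11,-1],[0,0,0,0,0,-0.11,-1],[0,0,0,0,0,-0.11,-1]]}}

```text
time: 25.73
ee_pos: [0.6279, 0.1114, 0.1397]
ee_rot: [[0.0, 1.0, -0.001], [1.0, -0.0, -0.0], [-0.0, -0.001, -1.0]]
ft_force: [-0.3, -0.2, -4.8]
grip_width: 0.645
grip_force: 54.0
```

```bash
python3 - <<'E'
from h import *
c=cap('wrist','w12.png'); np.savez('w12.npz',**c); print(robot.get_state()['ee_pos'])
print(plane(c,(230,200,400,330),.176,.19))
E
```

```text
[0.62764913 0.11138989 0.13910993]
(array([ 0.0003, -0.0135,  0.1815]), (0.6286370158195496, 0.11742924898862839), 0.03315670043230057, 12627)
```

View pics/w12.png

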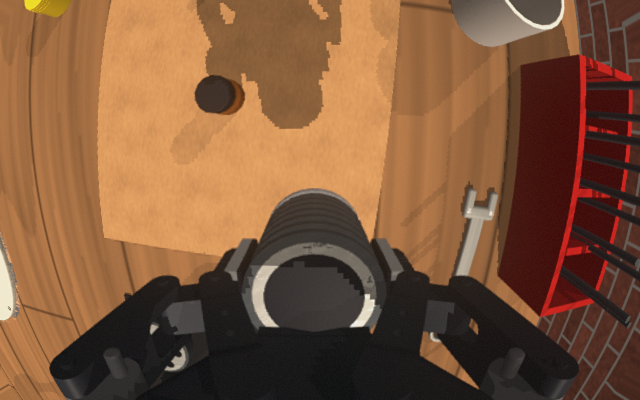

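The barrel is held level. The path to the crankcase clears everything.

Emit:
{"method": "drive_tool", "body": {"moves": [[0,0,0,-0.01,-0.005,-0.005,-1],[0,0,0,-0.03,-0.014,-0.01,-1],[0,0,0,-0.06,-0.028,-0.015,-1],[0,0,0,-0.095,-0.045,-0.02,-1],[0,0,0,-0.13,-0.062,-0.02,-1],[0,0,0,-0.165,-0.078,-0.02,-1],[0,0,0,-0.2,-0.095,-0.02,-1],[0,0,0,-0.235,-0.111,-0.02,-1],[0,0,0,-0.27,-0.128,-0.02,-1],[0,0,0,-0.305,-0.145,-0.02,-1],[0,0,0,-0.335,-0.159,-0.02,-1],[0,0,0,-0.36,-0.171,-0.02,-1]]}}

```text
time: 26.78
ee_pos: [0.4551, -0.2506, 0.1596]
ee_rot: [[0.001, 1.0, -0.001], [1.0, -0.001, 0.0], [0.0, -0.001, -1.0]]
ft_force: [0.1, -0.1, -3.5]
grip_width: 0.644
grip_force: 54.2
```

Emit:
{"method": "drive_tool", "body": {"moves": [[0,0,0,-0.02,-0.009,0,-1],[0,0,0,-0.033,-0.015,0,-1],[0,0,0,-0.04,-0.018,0,-1],[0,0,0,-0.042,-0.02,0,-1],[0,0,0,-0.042,-0.02,0,-1],[0,0,0,-0.042,-0.02,0,-1]]}}

```text
time: 27.28
ee_pos: [0.4372, -0.2898, 0.1599]
ee_rot: [[-0.0, 1.0, -0.0], [1.0, 0.0, 0.001], [0.001, -0.0, -1.0]]
ft_force: [-0.8, 0.2, -4.5]
grip_width: 0.646
grip_force: 54.2
```

```bash
python3 - <<'E'
from h import *
c=cap('wrist','w13.png'); np.savez('w13.npz',**c); print(robot.get_state()['ee_pos'])
c=cap('top','t13.png'); W=world(c).reshape(-1,3)
for n,p,h,r in(('piston',(.533,-.1375),.049,.035),('bearing',(.4385,-.1845),.033,.03)):
    q=W[(np.linalg.norm(W[:,:2]-p,axis=1)<r)&(abs(W[:,2]-h)<.006)]
    print(n,cv2.minAreaRect(q[:,:2].astype(np.float32)))
cv2.imwrite('pics/t13c.png',cv2.resize(cv2.cvtColor(c['img'],cv2.COLOR_RGB2BGR)[100:260,170:490],(800,400)))
E
```

```text
[ 0.43739672 -0.28965911  0.15996446]
piston ((0.0, 0.0), (0.0, 0.0), 0.0)
bearing ((0.0, 0.0), (0.0, 0.0), 0.0)
```

View pics/t13c.png

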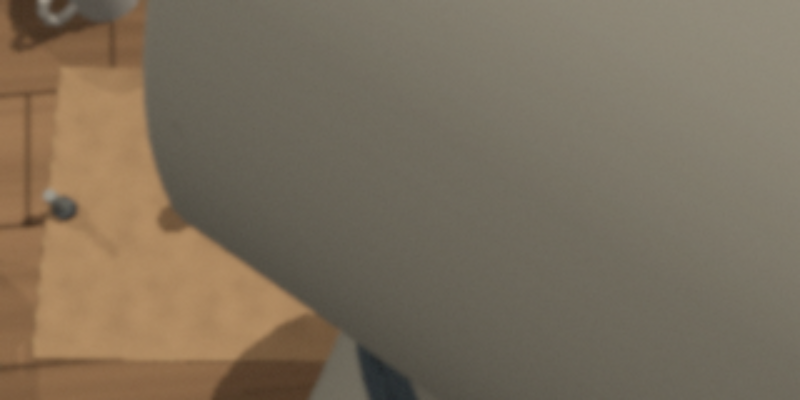

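The arm hides the mat in the overhead view, so I carry on with lowering.

Emit:
{"method": "drive_tool", "body": {"moves": [[0,0,0,-0.0005,0,0.01,-1],[0,0,0,-0.0005,0,0.028,-1],[0,0,0,-0.0005,0,0.046,-1],[0,0,0,-0.0005,0,0.06,-1],[0,0,0,-0.0005,0,0.07,-1],[0,0,0,-0.0005,0,0.076,-1],[0,0,0,-0.0005,0,0.079,-1],[0,0,0,-0.0005,0,0.081,-1],[0,0,0,-0.0005,0,0.082,-1],[0,0,0,-0.0005,0,0.082,-1]]}}

```text
time: 28.22
ee_pos: [0.4374, -0.2912, 0.0784]
ee_rot: [[0.0, 1.0, 0.001], [1.0, -0.0, -0.0], [-0.0, 0.001, -1.0]]
ft_force: [0.2, -0.4, -3.5]
grip_width: 0.644
grip_force: 54.2
```

Emit:
{"method": "drive_tool", "body": {"moves": [[0,0,0,0,0,0.0006,-1],[0,0,0,0,0,0.0012,-1],[0,0,0,0,0,0.0016,-1],[0,0,0,0,0,0.0016,-1]]}}

```text
time: 28.55
ee_pos: [0.4373, -0.2911, 0.0766]
ee_rot: [[0.0, 1.0, 0.0], [1.0, -0.0, -0.0], [-0.0, 0.0, -1.0]]
ft_force: [-0.0, -0.3, -3.6]
grip_width: 0.643
grip_force: 54.2
```

Emit:
{"method": "drive_tool", "body": {"moves": [[0,0,0,0,0,0.0004,-1],[0,0,0,0,0,0.0008,-1],[0,0,0,0,0,0.001,-1],[0,0,0,0,0,0.001,-1]]}}

```text
time: 28.88
ee_pos: [0.4372, -0.2912, 0.0761]
ee_rot: [[0.0, 1.0, 0.0], [1.0, -0.0, -0.0], [-0.0, 0.0, -1.0]]
ft_force: [-2.6, 3.0, 11.2]
grip_width: 0.64
grip_force: 55.5
```

Contact confirmed. I release, rise, then move away for a check.

Emit:
{"method": "drive_tool", "body": {"moves": [[0,0,0,0,0,0,0.4],[0,0,0,0,0,0,0.5],[0,0,0,0,0,0,0.7],[0,0,0,0,0,0,1],[0,0,0,0,0,0,1],[0,0,0,0,0,0,1],[0,0,0,0,0,-0.02,1],[0,0,0,0,0,-0.05,1],[0,0,0,0,0,-0.08,1],[0,0,0,0,0,-0.11,1],[0,0,0,0,0,-0.13,1],[0,0,0,0,0,-0.13,1]]}}

```text
time: 29.88
ee_pos: [0.4387, -0.2923, 0.2095]
ee_rot: [[0.0, 1.0, 0.005], [1.0, -0.0, -0.004], [-0.004, 0.005, -1.0]]
ft_force: [1.4, -0.9, 1.2]
grip_width: 1.002
grip_force: 0.0
```

Emit:
{"method": "drive_tool", "body": {"moves": [[0,0,0,0.4,0,0,1],[0,0,0,0.4,0,0,1],[0,0,0,0.4,0,0,1],[0,0,0,0.4,0,0,1],[0,0,0,0.4,0,0,1],[0,0,0,0.4,0,0,1],[0,0,0,0.4,0,0,1],[0,0,0,0.4,0,0,1],[0,0,0,0.4,0,0,1],[0,0,0,0.4,0,0,1],[0,0,0,0.4,0,0,1],[0,0,0,0.4,0,0,1]]}}

```text
time: 30.88
ee_pos: [0.4369, 0.1101, 0.205]
ee_rot: [[-0.003, 1.0, -0.001], [1.0, 0.003, -0.0], [-0.0, -0.001, -1.0]]
ft_force: [-0.2, 0.1, 0.2]
grip_width: 1.001
grip_force: 0.0
```

```bash
python3 - <<'E'
from h import *
print(robot.get_state()['ee_pos'])
c=cap('top','t14.png'); W=world(c).reshape(-1,3)
for n,p,h,r in(('piston',(.533,-.1375),.049,.035),('bearing',(.4385,-.1845),.033,.03),('barrel',(.437,-.29),.118,.04)):
    q=W[(np.linalg.norm(W[:,:2]-p,axis=1)<r)&(abs(W[:,2]-h)<.006)]
    print(n,cv2.minAreaRect(q[:,:2].astype(np.float32)),q[:,2].mean())
cv2.imwrite('pics/t14c.png',cv2.resize(cv2.cvtColor(c['img'],cv2.COLOR_RGB2BGR)[100:260,170:490],(800,400)))
E
```

```text
[0.43687662 0.11005425 0.20501774]
piston ((0.5333456993103027, -0.1355309784412384), (0.042705949395895004, 0.041718628257513046), 86.39130401611328) 0.04923966096238933
bearing ((0.439343124628067, -0.1833246648311615), (0.044292014092206955, 0.044895537197589874), 58.291202545166016) 0.03358969614814102
barrel ((0.4387952387332916, -0.29066312313079834), (0.05501679331064224, 0.055637747049331665), 48.372344970703125) 0.1187952695367377
```

View pics/t14c.png

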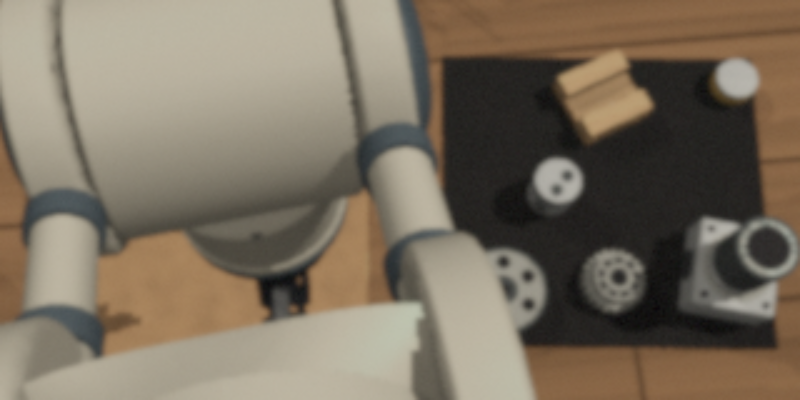

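All parts stand in place at the right heights and positions, within about 2 mm of each other by the same camera: barrel (0.439,-0.291) on crankcase (0.437,-0.290). I'm handing in.

```bash
python3 -c "
from station import robot
print(robot.sign_off())"
```

```text
the job is handed in; nothing more can be done
None
```

I handed the job in at about 31 s: the cylinder stands on the crankcase, the gear and bearing are stacked midway between crankcase and flywheel, and the piston is midway between flywheel and block, all measuring within tolerance by camera beforehand; the arm never came near the jar or bolt, but I had no clear final view of either, and sign-off returned no verdict.

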